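# Unload four balance boards from the burn-in fixture into the carrying rack in test order

## Robot

A 7-joint arm with a two-finger parallel gripper is mounted at the origin on a cart in front of the work surface, level with it; the furniture and walls round the work are solid. World frame = base frame: x ahead of the robot, y to its left, z up, the work surface at z = 0. Lengths are in m, angles in rad, forces in N, time in s.
With the tool pointing down it reaches from about 0.4 to 0.875 m from the base axis. Payload 19.3 kg.
Tool frame: the origin (TCP) lies on the centre line of the jaws, within the pads' length; the fingertips stand 17 mm ahead of it and the grasp point (between the pads) lies 2 mm behind it; z points along the fingers, y is the line along which they close (so a half turn about z gives the same grasp; the last joint's range is limited). The gripper opens to 85 mm and grips with 20 to 120 N. Pads are 22 mm wide; open, the fingers measure 114 mm over their backs; the gripper's body (76 mm by 85 mm) begins 54 mm behind the grasp point. The pads swing forward as they close: fully open they stand 13 mm farther back than shut.
Start: joints at [1.253, 0.521, -0.036, 1.599, 0.021, 1.021, -0.113], TCP at [0.153, -0.606, 0.248] pointing down, gripper open.
Joint ranges: [-2.91, 2.91], [-0.3, 2.13], [-1.5, 1.42], [0.17, 2.43], [-1.26, 4.41], [0.16, 1.93], [-2.52, 2.52]. Speed limits (rad/s): [1.89, 1.89, 2.39, 2.39, 3.01, 3.01, 3.01].

## Interface

Orientations are given as a unit quaternion [w, x, y, z].
In Python, from station import r gives the robot as it stands.
- The arm moves only by the tool play_rows, never from a script. Its argument "deltas" is a list of rows, each a list of 7 numbers: the gripper's target within -1 to 1 (shut at 1, half-way at 0, fully open at -1), then the shift along the world's x, y, z in mm, then the turn, a rotation vector about the world's x, y, z in degrees. A call has 1 to 12 rows; each row shifts and turns the commanded pose from where the row before left it; what a row does not reach is not made up. A row lasts 1/10 s, in which the tool goes at most 50 mm and 8.59 degrees, less where a joint would pass 70% of its speed; a pose out of reach is approached as far as the arm can. A call is refused whole if a number of a shift passes 50 or a number of a turn 8.59, either way. A call with a gripper value outside its range is refused whole. The fingers move at their own pace and stop on an object; the grip force is fixed at half the most. Time passes only in rows, so rows that do not move let the fingers close. It gives the time, the measured TCP pose, the force, the opening and the grip force at its end, in the units of the state.
- r.state(): the state, without advancing time (a new reading comes with each control period).
- r.snapshot(name): name is "side" or "top" or "wrist"; returns the picture (384x512x3 uint8, blue, green, red); there is no depth.
- r.camera_model(name): a dict with "intrinsics" (3x3 intrinsics, pixels), "rvec" (rotation vector, rad) and "tvec" (3), from world to camera coordinates, as OpenCV has them. Camera axes: x right, y down, z forward; pixel columns grow to the right and rows downward; lengths in m; the calibration is good to about 2 mm. A picture is of the moment at which its call begins: read the wrist's pose just before it. camera_model takes no time and is no camera call; for the wrist camera it gives the pose at the moment of the call.
- r.finish_job(): hands the job in; it is judged then, once.
Trained networks look in the newest picture that a camera, given by its name, has taken for a name from the list of things; names that differ only in an ending like _2 or _b are one class to them, and where a whole thing is asked for, a point or a joint stands for the part that bears it (a point fixed in the world has none). Each returns a list of dicts, best first, with "p" (0 to 1); they miss things now and then, are a little off and sometimes report something else, mostly with a low value. They report only what shows in the picture. A call takes as long as a camera call.
- r.find_in(camera, thing): "point" ([x, y, z] in m, in the coordinates of the camera as it stood for that picture, good to about 4 mm: the middle of the surface that is visible of it).
- r.tip_of(camera, thing): "point" ([x, y, z] in m, in the coordinates of the camera as it stood for that picture, good to about 4 mm: a listed point, or the origin of a listed thing).
The state is a dict: "clock": time; "q": joint angles; "qd": joint speeds; "joint_efforts": joint torques, N m; "tcp_pos": TCP position; "ee_rot": TCP orientation; "wrist_force": force on the tool from outside, world axes, zero at the start; "wrist_torque": the same for the moment, N m; "grip_width": opening from 0.0 (shut) to 1.0 (fully open); "gripper_force": force on a finger pad.
Only numpy, scipy, OpenCV 4.12 (cv2) and the standard library are available. Lean on these libraries where they do the work, as an engineer would, in place of code of your own. Each camera call takes 0.05 s, during which the arm holds its last target. There are 200 camera calls.

## Task

The balance boards have finished their burn-in: swing the fixture's clamp bar up until it stays open, then move the four boards one by one into the slots of the carrying rack, in the same left-to-right order in which they lie in the fixture, because the test log goes by position. Lay each board flat and centred across both rails, lengthwise away from you, and leave the bar open.

Things in the scene. Friction and masses are not known exactly. Their poses are not given: they have to be found in the camera images.
- board_a_mid (a point): centre of the shortest of four loose balance boards: 66 mm long (own x), 34 wide (y), 8 thick; aluminium below, dark green circuit board on top with a row of 3 black transistors (parts up to 7 mm higher), white connector at the -x end, brass contacts at +x. About 60 g. Starts on pedestal bay_a, far end tucked 5 mm under a fixed lip (3 mm above it): draw it 20 mm to -x before lifting
- board_b_mid (a point): centre of the second shortest of four loose balance boards: 78 mm long (own x), 34 wide (y), 8 thick; aluminium below, dark green circuit board on top with a row of 4 black transistors (parts up to 7 mm higher), white connector at the -x end, brass contacts at +x. About 72 g. Starts on pedestal bay_b, far end tucked 5 mm under a fixed lip (3 mm above it): draw it 20 mm to -x before lifting
- board_c_mid (a point): centre of the second longest of four loose balance boards: 90 mm long (own x), 34 wide (y), 8 thick; aluminium below, dark green circuit board on top with a row of 5 black transistors (parts up to 7 mm higher), white connector at the -x end, brass contacts at +x. About 84 g. Starts on pedestal bay_c, far end tucked 5 mm under a fixed lip (3 mm above it): draw it 20 mm to -x before lifting
- board_d_mid (a point): centre of the longest of four loose balance boards: 102 mm long (own x), 34 wide (y), 8 thick; aluminium below, dark green circuit board on top with a row of 6 black transistors (parts up to 7 mm higher), white connector at the -x end, brass contacts at +x. About 96 g. Starts on pedestal bay_d, far end tucked 5 mm under a fixed lip (3 mm above it): draw it 20 mm to -x before lifting
- bay_a: fixed tan pedestal on which the 66 mm board starts; it stays, so it marks that board's place in the row (four alike, 62 mm apart, order varies). Origin: on the fixture's base plate, x away from the robot. The board's underside lies 18 mm above it and overhangs the pedestal 4 mm on each side for the fingers; 28 mm free to the next board. Fixed steel lip at x = 38 to 46, z = 29 to 34 mm
- bay_b: fixed tan pedestal on which the 78 mm board starts; it stays, so it marks that board's place in the row (four alike, 62 mm apart, order varies). Origin: on the fixture's base plate, x away from the robot. The board's underside lies 18 mm above it and overhangs the pedestal 4 mm on each side for the fingers; 28 mm free to the next board. Fixed steel lip at x = 38 to 46, z = 29 to 34 mm
- bay_c: fixed tan pedestal on which the 90 mm board starts; it stays, so it marks that board's place in the row (four alike, 62 mm apart, order varies). Origin: on the fixture's base plate, x away from the robot. The board's underside lies 18 mm above it and overhangs the pedestal 4 mm on each side for the fingers; 28 mm free to the next board. Fixed steel lip at x = 38 to 46, z = 29 to 34 mm
- bay_d: fixed tan pedestal on which the 102 mm board starts; it stays, so it marks that board's place in the row (four alike, 62 mm apart, order varies). Origin: on the fixture's base plate, x away from the robot. The board's underside lies 18 mm above it and overhangs the pedestal 4 mm on each side for the fingers; 28 mm free to the next board. Fixed steel lip at x = 38 to 46, z = 29 to 34 mm
- clamp_handle (a point): grip in the black upright tab (12 mm wide in y, 16 in x, top 14 mm above) amid the silver clamp bar that lies across the boards' far ends. Axes turn with the bar: hinge axis along y through x = +28, z = -32 mm; bays at y = -93, -31, 31, 93 mm. Swings up and over to +x, stop at 1.9 rad; stays up past 1.4, else falls shut (180 g, free hinge). When down, fingers may reach 25 mm below this point
- rack: fixed carrying rack: two grey rails along own y, 266 mm long, 10 wide, centred at x = -24 and +24 mm, tops 24 mm above the bench; pins (5 mm thick, 13 high) on them at y = -124, -62, 0, 62, 124 mm part four slots, empty at first. A board lies along x across both rails, midway between pins, its centre at z = 28. Ties 10 mm high join the rails at y = -124, 0, 124. Origin: mid-rack on the bench, x away from the robot

How it is judged:
By the outcome, as a careful person would: the job done as asked, in the order asked, and still so for the second after the job is handed in, with the robot touching nothing.
It also fails if it takes over 99 s, if anything falls off the work surface, if the arm or the gripper's body presses on something with over 40 N, if the wrist force passes 120 N, or if a joint passes its speed limit or range.

## Working session

There is one attempt and no reset: what is moved stays moved. The work goes in short steps, Python scripts to look and compute and a tool call to move; the robot and the scene stay as the last step left them, time stands still between calls to the robot, and variables do not carry over. Pictures are saved under pics/ and viewed, at most 14 in all, crops included, and the job is handed in when it is done.

Besides the shell and the picture viewer there is one more tool, called after "Emit:" as a command line: name --pt "numbers of a row" for each row, then --argument value for the rest. play_rows: Moves the arm, as the interface text tells. Its arguments: {"type":"object","properties":{"deltas":{"type":"array","items":{"type":"array","items":{"type":"number"}}}},"required":["deltas"]}

```bash
mkdir -p pics; cat > h.py <<'E'
from station import r
import numpy as np, cv2
def w(cam,p):
    m=r.camera_model(cam);R=cv2.Rodrigues(np.array(m["rvec"],float))[0]
    return R.T@(np.array(p)-np.array(m["tvec"]).ravel())
def tips(cam,things,f="tip_of"):
    for t in things:
        for d in getattr(r,f)(cam,t)[:5]: print(cam,t,round(d["p"],2),np.round(w(cam,d["point"])*1000).tolist())
E
python3 - <<'E'
from h import *
s=r.state();print(s)
for c in("side","top"): cv2.imwrite(f"pics/{c}0.png",r.snapshot(c))
tips("top",["clamp_handle","rack","bay_a","board_a_mid"])
tips("side",["clamp_handle","rack"])
E
```

```text
{'clock': 0.0, 'q': array([ 1.2527699 ,  0.52201289, -0.03632432,  1.60004836,  0.02119358,
        1.02109297, -0.1127637 ]), 'qd': array([ 1.64224100e-03,  1.27528404e-04, -1.64927438e-03,  6.97568053e-04,
        1.69066173e-03,  3.76140017e-04, -2.99941999e-05]), 'joint_efforts': array([-9.40884238e-04, -9.27139807e+01,  1.97933011e+00, -3.69951832e+01,
        1.78087084e-02,  8.07208009e-03, -4.91092931e-05]), 'tcp_pos': array([ 0.15319074, -0.60558399,  0.24771201]), 'ee_rot': array([-5.77457745e-04,  9.92331104e-01,  1.23606768e-01, -1.12889406e-04]), 'wrist_force': array([-0.25938234,  0.00778709, -0.34228106]), 'wrist_torque': array([-0.02758777, -0.02741804,  0.00721456]), 'gripper_force': 0.0, 'grip_width': 1.000157212825833}
top clamp_handle 0.97 [526.0, 76.0, 82.0]
top rack 0.65 [466.0, -294.0, -1.0]
top bay_a 0.73 [497.0, 102.0, 10.0]
top board_a_mid 0.7 [509.0, 100.0, 30.0]
side clamp_handle 0.94 [519.0, 76.0, 79.0]
side rack 0.59 [466.0, -296.0, 2.0]
```

View pics/top0.png

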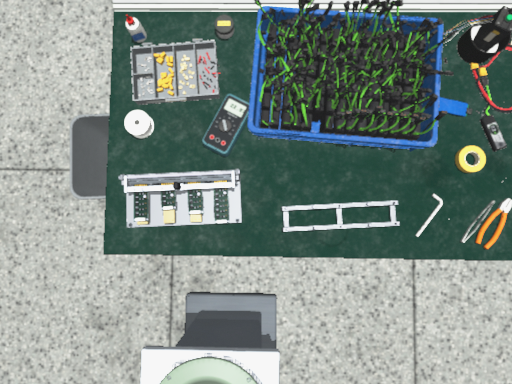

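View pics/side0.png

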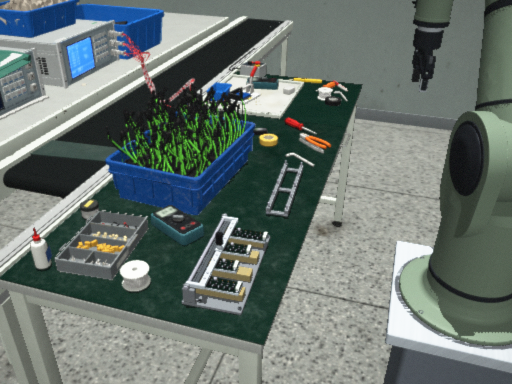

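```bash
python3 - <<'E'
from h import *
for n in "bcd": tips("top",["bay_"+n,f"board_{n}_mid"])
for c in("side","top"):
  m=r.camera_model(c);R=cv2.Rodrigues(np.array(m["rvec"],float))[0];print(c,m["intrinsics"],-R.T@np.array(m["tvec"]).ravel(),R)
E
```

```text
top bay_b 0.73 [497.0, 102.0, 10.0]
top board_b_mid 0.97 [502.0, 41.0, 31.0]
top bay_c 0.73 [497.0, 102.0, 10.0]
top board_c_mid 0.65 [529.0, 73.0, 81.0]
top board_c_mid 0.63 [490.0, 163.0, 30.0]
top bay_d 0.73 [497.0, 102.0, 10.0]
top board_d_mid 0.93 [495.0, -20.0, 32.0]
side [[490.34098147   0.         251.39103902]
 [  0.         490.34098147 200.61204762]
 [  0.           0.           1.        ]] [0.20448379 0.87566927 0.70276345] [[-0.95414573 -0.2990952   0.01216545]
 [-0.16636494  0.49605941 -0.85220172]
 [ 0.24885466 -0.81514853 -0.52307192]]
top [[403.47005684   0.         251.03022527]
 [  0.         403.47005684 194.16047584]
 [  0.           0.           1.        ]] [ 0.43684209 -0.11277834  0.95390012] [[ 0.01505165 -0.99961133 -0.02346564]
 [-0.99671946 -0.01313338 -0.07986127]
 [ 0.07952205  0.02459071 -0.99652975]]
```

Emit:
play_rows --pt "-1 33 35 6 0 0 -1.6" --pt "-1 33 35 6 0 0 -1.6" --pt "-1 33 35 6 0 0 -1.6" --pt "-1 33 35 6 0 0 -1.6" --pt "-1 33 35 6 0 0 -1.6" --pt "-1 33 35 6 0 0 -1.6" --pt "-1 33 35 6 0 0 -1.6" --pt "-1 33 35 6 0 0 -1.6" --pt "-1 33 35 6 0 0 -1.4" --pt "-1 0 0 0 0 0 0"

```text
clock: 1.7
tcp_pos: [0.4547, -0.2856, 0.3031]
ee_rot: [-0.001, 1.0, 0.004, 0.001]
wrist_force: [-1.1, -0.4, -0.4]
grip_width: 0.997
gripper_force: 0.0
```

```bash
python3 - <<'E'
from h import *
s=r.state();print(s['clock'],s['tcp_pos'],s['ee_rot'],s['wrist_force'])
cv2.imwrite("pics/w1.png",r.snapshot("wrist"))
tips("wrist",["rack"])
m=r.camera_model("wrist");R=cv2.Rodrigues(np.array(m["rvec"],float))[0];print(-R.T@np.array(m["tvec"]).ravel(),R.round(2))
E
```

```text
1.7 [ 0.45472653 -0.28556618  0.30307415] [-6.63175348e-04  9.99992453e-01  3.57598863e-03  1.36619122e-03] [-1.05250173 -0.39566039 -0.38172612]
wrist rack 0.81 [456.0, -299.0, -3.0]
[ 0.52270382 -0.28948644  0.42803251] [[ 0.   -1.    0.  ]
 [-0.96 -0.    0.28]
 [-0.28 -0.   -0.96]]
```

View pics/w1.png

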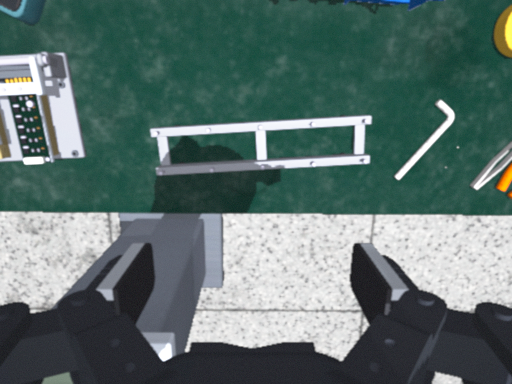

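```bash
cat >> h.py <<'E'
def rect(cam,img,x0,x1,y0,y1,z,s=2):
    "world plane z (m); mm ranges; output: right = -y, up = +x"
    m=r.camera_model(cam);rv,tv=np.array(m["rvec"],float),np.array(m["tvec"],float)
    P=np.array([[x1,y1,z],[x1,y0,z],[x0,y0,z],[x0,y1,z]],float)/1000
    uv=cv2.projectPoints(P,rv,tv,np.array(m["intrinsics"]),None)[0].reshape(4,2).astype(np.float32)
    W,H=int((y1-y0)*s),int((x1-x0)*s)
    M=cv2.getPerspectiveTransform(uv,np.float32([[0,0],[W,0],[W,H],[0,H]]))
    return cv2.warpPerspective(img,M,(W,H),flags=cv2.INTER_CUBIC)
E
python3 - <<'E'
from h import *
i=cv2.imread("pics/w1.png")
cv2.imwrite("pics/w1r.png",rect("wrist",i,400,520,-460,-130,24))
E
```

```text
(no output)
```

View pics/w1r.png

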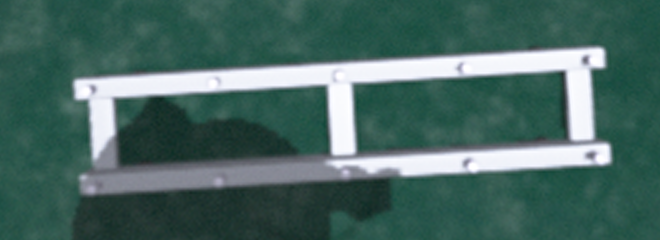

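Emit:
play_rows --pt "-1 0 50 4 0 0 0" --pt "-1 0 50 4 0 0 0" --pt "-1 0 50 4 0 0 0" --pt "-1 0 50 4 0 0 0" --pt "-1 0 50 4 0 0 0" --pt "-1 0 50 4 0 0 0" --pt "-1 0 40 4 0 0 0" --pt "-1 0 20 0 0 0 0" --pt "-1 0 0 0 0 0 0"

```text
clock: 2.7
tcp_pos: [0.4501, 0.0697, 0.3303]
ee_rot: [-0.0, 1.0, 0.001, 0.0]
wrist_force: [0.4, -1.0, -1.1]
grip_width: 0.999
gripper_force: 0.0
```

```bash
python3 - <<'E'
from h import *
s=r.state();print(s['clock'],s['tcp_pos'],s['ee_rot'])
i=r.snapshot("wrist");cv2.imwrite("pics/w2.png",i)
tips("wrist",["clamp_handle"]+["bay_a"]+[f"board_{n}_mid" for n in "abcd"])
cv2.imwrite("pics/w2r.png",rect("wrist",i,420,580,-70,220,33))
E
```

```text
2.7 [0.45011717 0.06968365 0.33029974] [-2.44078566e-04  9.99999329e-01  1.12554369e-03  1.26041660e-04]
wrist clamp_handle 0.59 [520.0, 68.0, 79.0]
wrist board_a_mid 0.76 [503.0, 97.0, 28.0]
wrist board_b_mid 0.98 [502.0, 34.0, 33.0]
wrist board_c_mid 0.75 [489.0, 164.0, 30.0]
wrist board_d_mid 0.68 [492.0, -22.0, 30.0]
wrist board_d_mid 0.38 [503.0, 35.0, 31.0]
```

View pics/w2r.png

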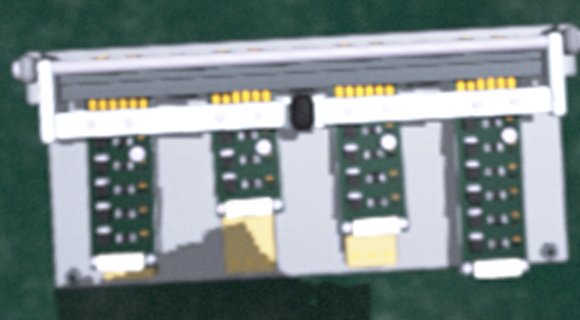

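Emit:
play_rows --pt "-0.6 18 0 -40 0 0 0.7" --pt "-0.6 18 0 -45 0 0 0.7" --pt "-0.6 18 0 -45 0 0 0.7" --pt "-0.6 17 0 -40 0 0 0.6" --pt "-0.6 0 0 0 0 0 0"

```text
clock: 3.55
tcp_pos: [0.5203, 0.0671, 0.1551]
ee_rot: [0.0, 1.0, 0.023, -0.004]
wrist_force: [-0.1, 0.6, 0.2]
grip_width: 0.8
gripper_force: 0.0
```

```bash
python3 - <<'E'
from h import *
s=r.state();print(s['clock'],s['tcp_pos'],s['ee_rot'],s['grip_width'])
i=r.snapshot("wrist");cv2.imwrite("pics/w3.png",i)
tips("wrist",["clamp_handle"]+[f"board_{n}_mid" for n in "abcd"])
m=r.camera_model("wrist");K=np.array(m["intrinsics"])
for p in ([521,69,80],[521,69,94]):
  print(cv2.projectPoints(np.array([p])/1000.,np.array(m["rvec"],float),np.array(m["tvec"],float),K,None)[0].ravel())
print(K[0,0],w("wrist",[0,0,0]))
E
```

```text
3.55 [0.52026747 0.06711544 0.15510307] [ 3.03395618e-04  9.99723540e-01  2.32291360e-02 -3.62739398e-03] 0.8001973778787632
wrist board_a_mid 0.81 [505.0, 102.0, 34.0]
wrist board_b_mid 0.56 [504.0, 39.0, 36.0]
wrist board_b_mid 0.2 [521.0, 75.0, 86.0]
wrist board_c_mid 0.58 [490.0, 162.0, 34.0]
wrist board_d_mid 0.79 [493.0, -21.0, 36.0]
[250.90260811 206.42731119]
[250.84729586 213.83943793]
332.3384266848305 [0.59311899 0.07177452 0.28782901]
```

View pics/w3.png

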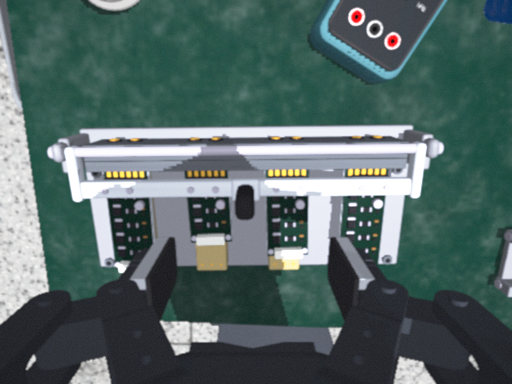

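Emit:
play_rows --pt "-0.5 2 2.5 -30 0 0 0" --pt "-0.3 2 2.5 -30 0 0 0" --pt "-0.1 0 0 -17 0 0 0" --pt "0 0 0 0 0 0 0" --pt "1 0 0 0 0 0 0" --pt "1 0 0 0 0 0 0" --pt "1 0 0 0 0 0 0" --pt "1 0 0 0 0 0 0"

```text
clock: 4.65
tcp_pos: [0.5261, 0.0721, 0.085]
ee_rot: [0.001, 1.0, 0.023, 0.001]
wrist_force: [-0.9, -6.7, 12.2]
grip_width: 0.129
gripper_force: 58.9
```

```bash
python3 - <<'E'
from h import *
s=r.state();print({k:np.round(s[k],4) for k in s})
cv2.imwrite("pics/s4.png",cv2.resize(r.snapshot("side")[180:330,150:300],None,fx=4,fy=4,interpolation=2))
E
```

```text
{'clock': np.float64(4.65), 'q': array([-0.0486,  0.6231, -0.2721,  1.9615,  0.2877,  0.592 , -2.0366]), 'qd': array([-0.0011,  0.0005, -0.0008, -0.0009, -0.    , -0.0014, -0.0005]), 'joint_efforts': array([ -3.202 , -82.252 ,  -6.1121, -22.8401,  -0.9727,  -1.5199,
        -0.2166]), 'tcp_pos': array([0.5261, 0.0721, 0.085 ]), 'ee_rot': array([5.000e-04, 9.997e-01, 2.310e-02, 1.100e-03]), 'wrist_force': array([-0.8773, -6.738 , 12.2238]), 'wrist_torque': array([-1.3131,  0.4115,  0.228 ]), 'gripper_force': np.float64(58.9124), 'grip_width': np.float64(0.1288)}
```

View pics/s4.png

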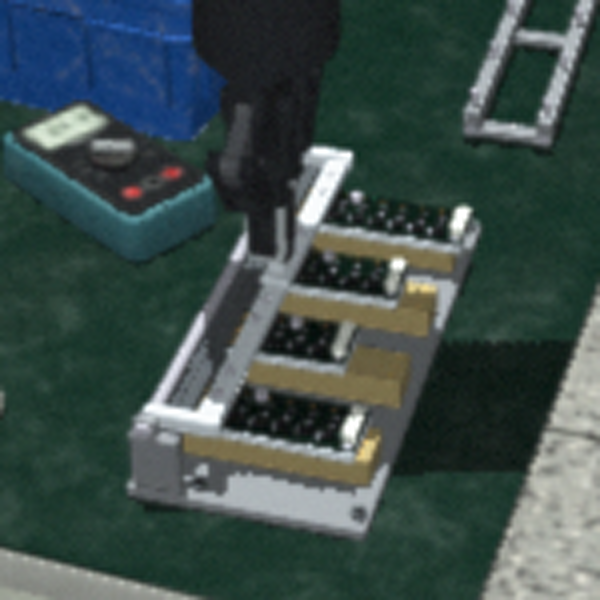

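Emit:
play_rows --pt "1 3.3 0.2 2.7 0 0 0" --pt "1 3.6 0.2 2.2 0 0 0" --pt "1 3.8 0.2 2 0 0 0" --pt "1 4 0.2 1.5 0 0 0" --pt "1 4.1 0.2 1.1 0 0 0" --pt "1 4.2 0.2 0.7 0 0 0" --pt "1 4.2 0.2 0.3 0 0 0" --pt "1 4.2 0.2 -0.1 0 0 0"

```text
clock: 5.5
tcp_pos: [0.5549, 0.0736, 0.0937]
ee_rot: [0.001, 1.0, 0.023, -0.002]
wrist_force: [-13.3, -3.8, -2.0]
grip_width: 0.121
gripper_force: 58.5
```

```bash
python3 - <<'E'
from h import *
cv2.imwrite("pics/s5.png",cv2.resize(r.snapshot("side")[180:330,150:300],None,fx=4,fy=4,interpolation=2))
E
```

```text
(no output)
```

View pics/s5.png

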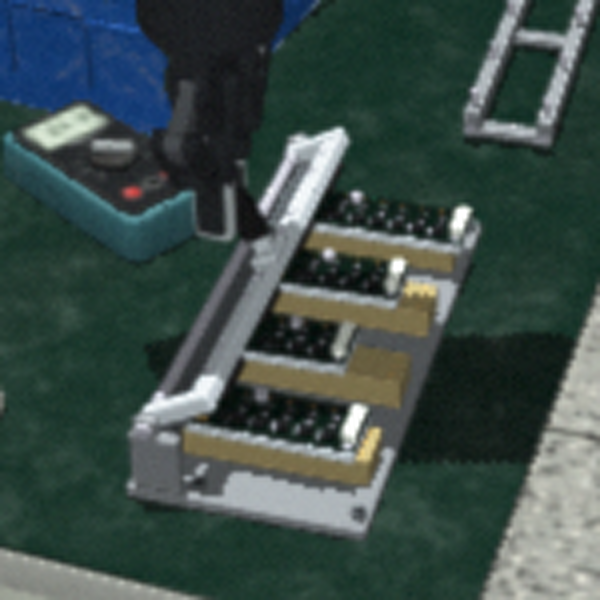

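Emit:
play_rows --pt "1 4.5 0.2 0 0 0 0" --pt "1 4.5 0.2 -0.5 0 0 0" --pt "1 4.5 0.2 -1 0 0 0" --pt "1 4.5 0.2 -1.2 0 0 0" --pt "1 4.3 0.2 -1.6 0 0 0" --pt "1 4.2 0.2 -2 0 0 0" --pt "1 4 0.2 -2.4 0 0 0" --pt "1 4 0.2 -2.8 0 0 0"

```text
clock: 6.35
tcp_pos: [0.5902, 0.0757, 0.0827]
ee_rot: [0.0, 1.0, 0.023, -0.001]
wrist_force: [-8.8, -1.9, 0.8]
grip_width: 0.11
gripper_force: 58.3
```

```bash
python3 - <<'E'
from h import *
cv2.imwrite("pics/s6.png",cv2.resize(r.snapshot("side")[180:330,150:300],None,fx=4,fy=4,interpolation=2))
E
```

```text
(no output)
```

View pics/s6.png

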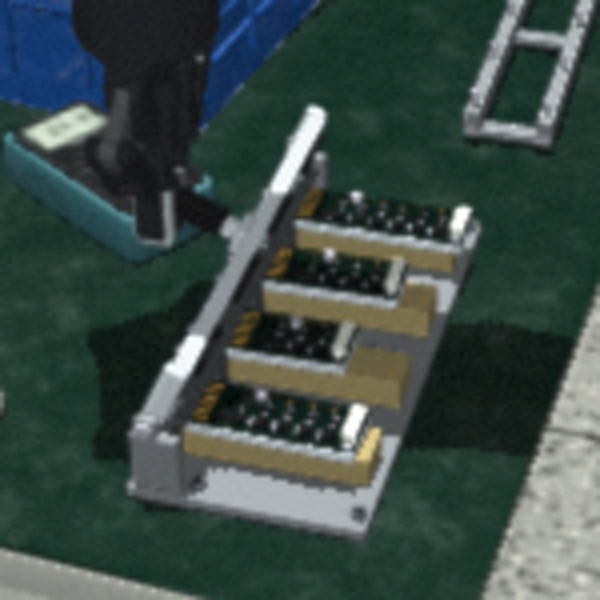

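Emit:
play_rows --pt "1 3.5 0.2 -2.6 0 0 0" --pt "1 3 0.1 -3 0 0 0" --pt "1 2.5 0.1 -3.2 0 0 0" --pt "1 2 0.1 -3.4 0 0 0" --pt "1 1.5 0 -3.5 0 0 0" --pt "1 1 0 -3.5 0 0 0"

```text
clock: 7.0
tcp_pos: [0.6065, 0.0766, 0.065]
ee_rot: [-0.0, 1.0, 0.023, 0.002]
wrist_force: [6.1, -2.1, 12.2]
grip_width: 0.09
gripper_force: 58.5
```

```bash
python3 - <<'E'
from h import *
cv2.imwrite("pics/s7.png",cv2.resize(r.snapshot("side")[180:330,150:300],None,fx=4,fy=4,interpolation=2))
E
```

```text
(no output)
```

View pics/s7.png

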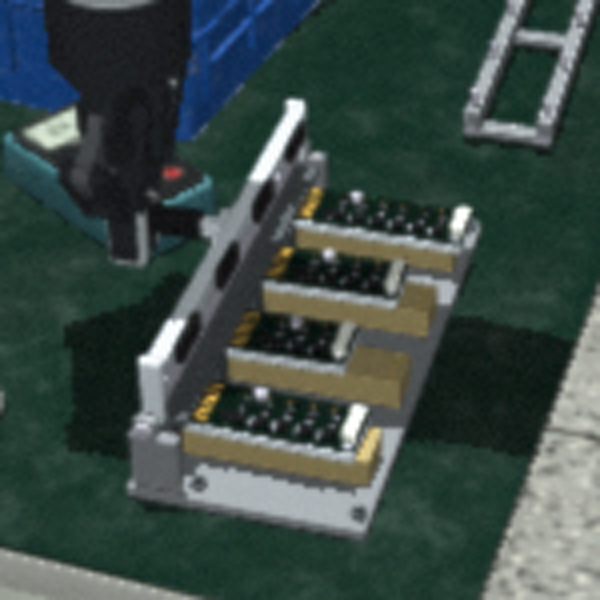

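Emit:
play_rows --pt "1 0 0 -4 0 0 0" --pt "1 -1 0 -4 0 0 0" --pt "0 0 0 0 0 0 0" --pt "0 0 0 0 0 0 0" --pt "0 5 0 0 0 0 0" --pt "0 10 0 10 0 0 0" --pt "0 10 0 40 0 0 0" --pt "-0.2 0 0 50 0 0 0" --pt "-0.2 0 0 30 0 0 0"

```text
clock: 7.95
tcp_pos: [0.6296, 0.077, 0.1886]
ee_rot: [-0.0, 1.0, 0.023, 0.001]
wrist_force: [0.3, -0.5, 0.5]
grip_width: 0.602
gripper_force: 0.0
```

```bash
python3 - <<'E'
from h import *
cv2.imwrite("pics/s8.png",cv2.resize(r.snapshot("side")[180:330,150:300],None,fx=4,fy=4,interpolation=2))
E
```

```text
(no output)
```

View pics/s8.png

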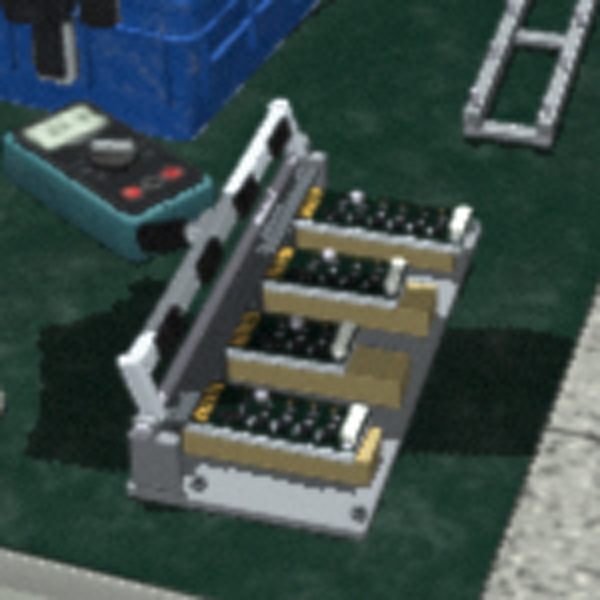

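Emit:
play_rows --pt "-0.2 -35 22 -5 0 0 0" --pt "-0.2 -35 22 -15 0 0 0" --pt "-0.2 -35 22 -25 0 0 0" --pt "-0.2 -35 20 -30 0 0 0" --pt "-0.2 0 0 0 0 0 0" --pt "-0.2 0 0 0 0 0 0"

```text
clock: 8.6
tcp_pos: [0.4886, 0.1631, 0.11]
ee_rot: [0.0, 1.0, 0.024, -0.0]
wrist_force: [0.6, -0.8, 0.0]
grip_width: 0.6
gripper_force: 0.0
```

```bash
python3 - <<'E'
from h import *
s=r.state();print(s['tcp_pos'],s['grip_width'])
i=r.snapshot("wrist");cv2.imwrite("pics/w9.png",i)
tips("wrist",[f"board_{n}_mid" for n in "abc"])
r.snapshot("side");tips("side",[f"board_{n}_mid" for n in "abcd"])
c=rect("wrist",i,430,550,70,220,35,4);cv2.imwrite("pics/w9r.png",c)
E
```

```text
[0.48859284 0.16314399 0.11003358] 0.6002822859288568
wrist board_a_mid 0.84 [504.0, 100.0, 31.0]
wrist board_b_mid 0.57 [504.0, 37.0, 31.0]
wrist board_c_mid 0.56 [489.0, 164.0, 29.0]
side board_a_mid 0.47 [501.0, 101.0, 28.0]
side board_a_mid 0.42 [494.0, 160.0, 8.0]
side board_b_mid 0.67 [500.0, 39.0, 33.0]
side board_c_mid 0.97 [494.0, 166.0, 30.0]
side board_c_mid 0.23 [494.0, 35.0, 3.0]
side board_d_mid 0.96 [492.0, -24.0, 32.0]
```

View pics/w9r.png

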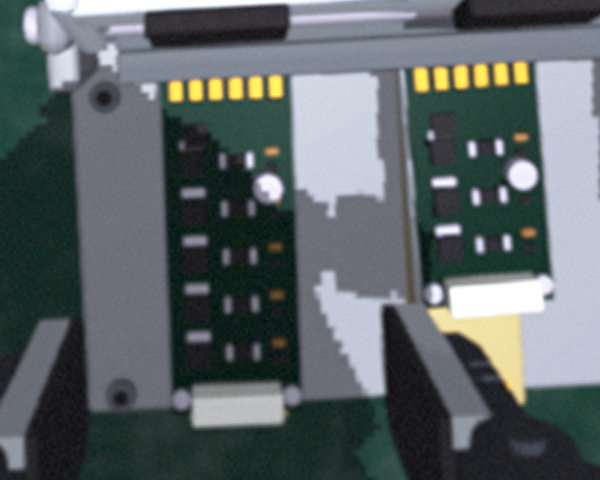

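Emit:
play_rows --pt "-0.2 2.5 -0.6 -30 0 0 0" --pt "-0.2 0 0 -30 0 0 0" --pt "-0.2 0 0 -17 0 0 0" --pt "-0.2 0 0 0 0 0 0" --pt "1 0 0 0 0 0 0" --pt "1 0 0 0 0 0 0" --pt "1 0 0 0 0 0 0"

```text
clock: 9.75
tcp_pos: [0.4919, 0.1623, 0.0341]
ee_rot: [-0.0, 1.0, 0.023, 0.001]
wrist_force: [0.5, 0.0, -1.1]
grip_width: 0.385
gripper_force: 59.5
```

Emit:
play_rows --pt "1 -5 -0.2 0 0 0 0" --pt "1 -6 -0.3 0 0 0 0" --pt "1 -6 -0.3 0 0 0 0" --pt "1 -5 -0.2 0.5 0 0 0" --pt "1 0 0 15 0 0 0" --pt "1 0 0 30 0 0 0" --pt "1 0 0 30 0 0 0" --pt "1 -2 -30 5 0 0 0.3" --pt "1 -2 -46 0 0 0 0.4" --pt "1 -2 -48 0 0 0 0" --pt "1 -2 -48 0 0 0 0" --pt "1 -2 -48 0 0 0 0"

```text
clock: 10.95
tcp_pos: [0.4584, -0.0605, 0.1137]
ee_rot: [0.0, 1.0, 0.03, -0.0]
wrist_force: [0.8, 0.2, -0.4]
grip_width: 0.377
gripper_force: 59.7
```

Emit:
play_rows --pt "1 -2 -48 0 0 0 0" --pt "1 -2 -48 0 0 0 0" --pt "1 -1 -35 0 0 0 0" --pt "1 0 -14 0 0 0 0" --pt "1 0 0 0 0 0 0"

```text
clock: 11.45
tcp_pos: [0.4536, -0.2055, 0.1135]
ee_rot: [0.0, 1.0, 0.028, -0.0]
wrist_force: [-1.2, 0.8, -0.3]
grip_width: 0.381
gripper_force: 59.7
```

```bash
python3 - <<'E'
from h import *
s=r.state();print(s['tcp_pos'],s['ee_rot'],s['grip_width'])
i=r.snapshot("wrist");cv2.imwrite("pics/w10.png",i)
tips("wrist",["rack","board_c_mid"])
c=rect("wrist",i,420,520,-345,-145,24,4)
c=np.hstack([c]);cv2.imwrite("pics/w10r.png",c)
E
```

```text
[ 0.45359062 -0.20545292  0.11347361] [ 1.20236186e-04  9.99606030e-01  2.80662359e-02 -2.38178432e-04] 0.3813374944208061
wrist rack 0.68 [462.0, -292.0, -1.0]
wrist board_c_mid 0.75 [452.0, -199.0, 108.0]
```

View pics/w10r.png

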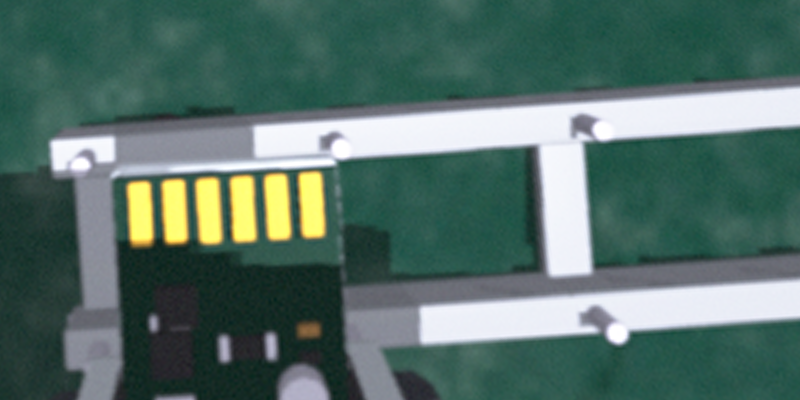

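```bash
python3 - <<'E'
from h import *
s=r.state();print(s['tcp_pos'],s['ee_rot'])
tips("wrist",["board_c_mid"],"find_in")
r.snapshot("wrist");tips("wrist",["rack","board_c_mid"])
r.snapshot("top");tips("top",["rack"])
E
```

```text
[ 0.4543902  -0.20228361  0.11357481] [-3.27818203e-04  9.99536231e-01  3.04501169e-02 -7.76243479e-05]
wrist board_c_mid 0.69 [459.0, -200.0, 111.0]
wrist board_c_mid 0.16 [470.0, -32.0, 18.0]
wrist rack 0.82 [463.0, -294.0, -6.0]
wrist board_c_mid 0.83 [454.0, -201.0, 107.0]
```

Emit:
play_rows --pt "1 4.3 0 -20 0 0 0" --pt "1 0 0 -30 0 0 0" --pt "1 0 0 -20 0 0 0" --pt "1 0 0 -8 0 0 0" --pt "1 0 0 -2 0 0 0" --pt "1 0 0 0 0 0 0"

```text
clock: 12.5
tcp_pos: [0.4589, -0.2038, 0.034]
ee_rot: [0.0, 1.0, 0.03, 0.0]
wrist_force: [0.3, 1.0, 0.3]
grip_width: 0.381
gripper_force: 59.7
```

Emit:
play_rows --pt "1 0 0 -1 0 0 0" --pt "1 0 0 0 0 0 0"

```text
clock: 12.7
tcp_pos: [0.459, -0.2041, 0.0333]
ee_rot: [0.0, 1.0, 0.03, 0.001]
wrist_force: [0.3, -0.5, -1.0]
grip_width: 0.38
gripper_force: 59.7
```

Emit:
play_rows --pt "1 0 0 -1 0 0 0" --pt "1 0 0 0 0 0 0"

```text
clock: 12.9
tcp_pos: [0.4589, -0.2041, 0.032]
ee_rot: [0.0, 1.0, 0.03, 0.0]
wrist_force: [-0.0, -0.3, 5.0]
grip_width: 0.378
gripper_force: 60.4
```

Emit:
play_rows --pt "1 0 1.5 0 0 0 0" --pt "-0.2 0 0 0 0 0 0" --pt "-0.2 0 0 0 0 0 0" --pt "-0.2 0 0 10 0 0 0" --pt "-0.2 0 0 30 0 0 0" --pt "-0.2 0 10 40 0 0 0" --pt "-0.2 0 44 0 0 0 0" --pt "-0.2 5 48 0 0 0 -0.4" --pt "-0.2 8 48 0 0 0 -0.4" --pt "-0.2 10 48 0 0 0 0" --pt "-0.2 12 48 0 0 0 0" --pt "-0.2 12 40 0 0 0 0"

```text
clock: 14.1
tcp_pos: [0.5057, 0.0865, 0.1124]
ee_rot: [-0.0, 1.0, 0.023, 0.0]
wrist_force: [0.9, -1.5, 0.6]
grip_width: 0.602
gripper_force: 0.0
```

Emit:
play_rows --pt "-0.2 0 17.5 0 0 0 0" --pt "-0.2 0 0 -10 0 0 0" --pt "-0.2 0 0 0 0 0 0" --pt "-0.2 0 0 0 0 0 0"

```text
clock: 14.5
tcp_pos: [0.5054, 0.0999, 0.1016]
ee_rot: [0.0, 1.0, 0.022, -0.0]
wrist_force: [-0.5, -0.2, 0.1]
grip_width: 0.603
gripper_force: 0.0
```

```bash
python3 - <<'E'
from h import *
s=r.state();print(s['tcp_pos'],s['ee_rot'])
r.snapshot("wrist");tips("wrist",["board_a_mid","board_b_mid"])
r.snapshot("top");tips("top",["board_c_mid","board_a_mid","clamp_handle"])
E
```

```text
[0.50537805 0.09992867 0.10159986] [ 3.07728684e-04  9.99757038e-01  2.20372180e-02 -3.61539483e-04]
wrist board_a_mid 0.9 [508.0, 102.0, 29.0]
wrist board_b_mid 0.69 [501.0, 40.0, 31.0]
top board_c_mid 0.75 [458.0, -204.0, 28.0]
top board_a_mid 0.66 [504.0, 102.0, 33.0]
top clamp_handle 0.64 [590.0, 75.0, 66.0]
top clamp_handle 0.47 [501.0, 41.0, 31.0]
```

Emit:
play_rows --pt "-0.2 0.6 1 -25 0 0 0" --pt "-0.2 0 0 -30 0 0 0" --pt "-0.2 0 0 -13 0 0 0" --pt "-0.2 0 0 0 0 0 0" --pt "1 0 0 0 0 0 0" --pt "1 0 0 0 0 0 0" --pt "1 0 0 0 0 0 0"

```text
clock: 15.55
tcp_pos: [0.5069, 0.1022, 0.0347]
ee_rot: [-0.0, 1.0, 0.023, 0.001]
wrist_force: [-1.7, -0.4, 8.0]
grip_width: 0.38
gripper_force: 60.2
```

Emit:
play_rows --pt "1 -5 -0.2 0 0 0 0" --pt "1 -6 -0.3 0 0 0 0" --pt "1 -6 -0.3 0 0 0 0" --pt "1 -5 -0.2 0.5 0 0 0" --pt "1 0 0 15 0 0 0" --pt "1 0 0 30 0 0 0" --pt "1 0 0 30 0 0 0" --pt "1 -2 -30 0 0 0 0.4" --pt "1 -3 -46 0 0 0 0.4" --pt "1 -3 -48 0 0 0 0" --pt "1 -3 -48 0 0 0 0" --pt "1 -3 -48 0 0 0 0"

```text
clock: 16.75
tcp_pos: [0.4695, -0.1206, 0.1094]
ee_rot: [0.0, 1.0, 0.03, 0.0]
wrist_force: [-0.2, 0.3, -0.7]
grip_width: 0.385
gripper_force: 59.5
```

Emit:
play_rows --pt "1 -3 -48 0 0 0 0" --pt "1 -3 -48 0 0 0 0" --pt "1 -2 -35 0 0 0 0" --pt "1 0 -13 0 0 0 0" --pt "1 0 0 0 0 0 0" --pt "1 0 0 0 0 0 0"

```text
clock: 17.35
tcp_pos: [0.4623, -0.2617, 0.1091]
ee_rot: [-0.0, 1.0, 0.03, -0.0]
wrist_force: [-0.1, -0.6, -0.7]
grip_width: 0.377
gripper_force: 59.5
```

```bash
python3 - <<'E'
from h import *
s=r.state();print(s['tcp_pos'],s['ee_rot'])
cv2.imwrite("pics/w12.png",r.snapshot("wrist"));tips("wrist",["board_a_mid","board_c_mid","rack"])
E
```

```text
[ 0.46225395 -0.26168147  0.10909021] [-3.33480579e-04  9.99550790e-01  2.99684006e-02 -4.36957579e-05]
wrist board_a_mid 0.97 [460.0, -260.0, 105.0]
wrist board_c_mid 0.9 [454.0, -200.0, 27.0]
wrist board_c_mid 0.26 [462.0, -294.0, 0.0]
wrist rack 0.95 [458.0, -293.0, -2.0]
```

Emit:
play_rows --pt "1 0.8 -1.8 -20 0 0 0" --pt "1 0 0 -30 0 0 0" --pt "1 0 0 -18 0 0 0" --pt "1 0 0 -6 0 0 0" --pt "1 0 0 -2 0 0 0" --pt "1 0 0 0 0 0 0"

```text
clock: 18.15
tcp_pos: [0.4634, -0.2645, 0.0336]
ee_rot: [0.0, 1.0, 0.03, 0.0]
wrist_force: [-0.3, 0.2, -0.8]
grip_width: 0.382
gripper_force: 59.5
```

Emit:
play_rows --pt "1 0 0 -1 0 0 0" --pt "1 0 0 0 0 0 0"

```text
clock: 18.35
tcp_pos: [0.4634, -0.2649, 0.0328]
ee_rot: [0.0, 1.0, 0.03, 0.001]
wrist_force: [-0.2, 1.1, 1.7]
grip_width: 0.382
gripper_force: 59.8
```

Emit:
play_rows --pt "1 0 1 -0.5 0 0 0" --pt "-0.2 0 0 0 0 0 0" --pt "-0.2 0 0 0 0 0 0" --pt "-0.2 0 0 10 0 0 0" --pt "-0.2 0 0 30 0 0 0" --pt "-0.2 0 10 40 0 0 0" --pt "-0.2 0 44 0 0 0 0" --pt "-0.2 5 48 0 0 0 -0.4" --pt "-0.2 8 48 0 0 0 -0.4" --pt "-0.2 8 48 0 0 0 0" --pt "-0.2 9 48 0 0 0 0" --pt "-0.2 9 40 0 0 0 0"

```text
clock: 19.55
tcp_pos: [0.5021, 0.0252, 0.1124]
ee_rot: [-0.0, 1.0, 0.023, 0.0]
wrist_force: [1.1, -0.3, -0.2]
grip_width: 0.598
gripper_force: 0.0
```

Emit:
play_rows --pt "-0.2 0 17 0 0 0 0" --pt "-0.2 0 0 -10 0 0 0" --pt "-0.2 0 0 0 0 0 0" --pt "-0.2 0 0 0 0 0 0"

```text
clock: 19.95
tcp_pos: [0.5018, 0.0381, 0.1016]
ee_rot: [0.0, 1.0, 0.022, -0.0]
wrist_force: [-0.2, 0.2, 0.2]
grip_width: 0.602
gripper_force: 0.0
```

```bash
python3 - <<'E'
from h import *
s=r.state();print(s['tcp_pos'],s['ee_rot'])
r.snapshot("wrist");tips("wrist",["board_b_mid","board_d_mid"])
r.snapshot("top");tips("top",["board_c_mid","board_a_mid","rack"])
E
```

```text
[0.50179609 0.03809294 0.1015691 ] [ 2.70230780e-04  9.99758752e-01  2.19602984e-02 -3.31676236e-04]
wrist board_b_mid 0.63 [499.0, 38.0, 32.0]
wrist board_d_mid 0.67 [493.0, -19.0, 31.0]
top board_c_mid 0.77 [459.0, -203.0, 28.0]
top board_c_mid 0.3 [465.0, -295.0, -4.0]
top board_a_mid 0.62 [466.0, -262.0, 29.0]
top rack 0.86 [467.0, -295.0, -2.0]
```

Emit:
play_rows --pt "-0.2 0.4 0.7 -25 0 0 0" --pt "-0.2 0 0 -30 0 0 0" --pt "-0.2 0 0 -13 0 0 0" --pt "-0.2 0 0 0 0 0 0" --pt "1 0 0 0 0 0 0" --pt "1 0 0 0 0 0 0" --pt "1 0 0 0 0 0 0"

```text
clock: 21.0
tcp_pos: [0.5031, 0.04, 0.0347]
ee_rot: [-0.0, 1.0, 0.023, 0.001]
wrist_force: [-1.2, 0.0, 6.2]
grip_width: 0.382
gripper_force: 60.1
```

Emit:
play_rows --pt "1 -5 -0.2 0 0 0 0" --pt "1 -6 -0.3 0 0 0 0" --pt "1 -6 -0.3 0 0 0 0" --pt "1 -5 -0.2 0.5 0 0 0" --pt "1 0 0 15 0 0 0" --pt "1 0 0 30 0 0 0" --pt "1 0 0 30 0 0 0" --pt "1 -1 -30 0 0 0 0.4" --pt "1 -2 -46 0 0 0 0.4" --pt "1 -2 -48 0 0 0 0" --pt "1 -2 -48 0 0 0 0" --pt "1 -2 -48 0 0 0 0"

```text
clock: 22.2
tcp_pos: [0.4706, -0.1828, 0.1094]
ee_rot: [0.0, 1.0, 0.03, -0.0]
wrist_force: [1.3, 0.7, -1.3]
grip_width: 0.379
gripper_force: 59.5
```

Emit:
play_rows --pt "1 -2 -48 0 0 0 0" --pt "1 -2 -48 0 0 0 0" --pt "1 -1 -35 0 0 0 0" --pt "1 0 -13 0 0 0 0" --pt "1 0 0 0 0 0 0" --pt "1 0 0 0 0 0 0"

```text
clock: 22.8
tcp_pos: [0.4664, -0.3237, 0.109]
ee_rot: [-0.0, 1.0, 0.03, -0.0]
wrist_force: [-0.3, 2.1, -0.3]
grip_width: 0.379
gripper_force: 59.5
```

```bash
python3 - <<'E'
from h import *
s=r.state();print(s['tcp_pos'],s['ee_rot'])
cv2.imwrite("pics/w13.png",r.snapshot("wrist"));tips("wrist",["board_b_mid","rack"])
E
```

```text
[ 0.4664359  -0.3236658   0.10903567] [-4.10302980e-04  9.99550099e-01  2.99903868e-02 -8.84204225e-05]
wrist board_b_mid 0.97 [468.0, -323.0, 106.0]
wrist rack 0.79 [461.0, -297.0, -1.0]
```

Emit:
play_rows --pt "1 0 -1.8 -20 0 0 0" --pt "1 0 0 -30 0 0 0" --pt "1 0 0 -18 0 0 0" --pt "1 0 0 -6 0 0 0" --pt "1 0 0 -2 0 0 0" --pt "1 0 0 0 0 0 0"

```text
clock: 23.55
tcp_pos: [0.4669, -0.3265, 0.0337]
ee_rot: [0.0, 1.0, 0.03, 0.0]
wrist_force: [-0.2, 0.1, -1.8]
grip_width: 0.379
gripper_force: 59.5
```

Emit:
play_rows --pt "1 0 0 -1 0 0 0" --pt "1 0 0 0 0 0 0"

```text
clock: 23.75
tcp_pos: [0.4668, -0.327, 0.0328]
ee_rot: [0.0, 1.0, 0.03, 0.0]
wrist_force: [0.6, -0.6, 2.0]
grip_width: 0.378
gripper_force: 59.8
```

Emit:
play_rows --pt "1 0 1 -0.5 0 0 0" --pt "-0.2 0 0 0 0 0 0" --pt "-0.2 0 0 0 0 0 0" --pt "-0.2 0 0 10 0 0 0" --pt "-0.2 0 0 30 0 0 0" --pt "-0.2 0 10 40 0 0 0" --pt "-0.2 0 44 0 0 0 0" --pt "-0.2 4 48 0 0 0 -0.4" --pt "-0.2 5 48 0 0 0 -0.4" --pt "-0.2 5 48 0 0 0 0" --pt "-0.2 6 48 0 0 0 0" --pt "-0.2 6 40 0 0 0 0"

```text
clock: 24.95
tcp_pos: [0.4925, -0.0371, 0.1124]
ee_rot: [-0.0, 1.0, 0.023, 0.0]
wrist_force: [1.5, -0.9, 0.7]
grip_width: 0.596
gripper_force: 0.0
```

Emit:
play_rows --pt "-0.2 0 17 0 0 0 0" --pt "-0.2 0 0 -10 0 0 0" --pt "-0.2 0 0 0 0 0 0" --pt "-0.2 0 0 0 0 0 0"

```text
clock: 25.35
tcp_pos: [0.4922, -0.0239, 0.1015]
ee_rot: [0.0, 1.0, 0.022, -0.0]
wrist_force: [0.4, 0.9, 0.0]
grip_width: 0.599
gripper_force: 0.0
```

```bash
python3 - <<'E'
from h import *
s=r.state();print(s['tcp_pos'],s['ee_rot'])
r.snapshot("wrist");tips("wrist",["board_d_mid"])
r.snapshot("top");tips("top",["board_d_mid","board_b_mid"])
E
```

```text
[ 0.49218015 -0.02391598  0.10154148] [ 2.14382914e-04  9.99758812e-01  2.19581269e-02 -3.34034279e-04]
wrist board_d_mid 0.96 [492.0, -16.0, 29.0]
```

Emit:
play_rows --pt "-0.2 0.3 1.5 -25 0 0 0" --pt "-0.2 0 0 -30 0 0 0" --pt "-0.2 0 0 -13 0 0 0" --pt "-0.2 0 0 0 0 0 0" --pt "1 0 0 0 0 0 0" --pt "1 0 0 0 0 0 0" --pt "1 0 0 0 0 0 0"

```text
clock: 26.3
tcp_pos: [0.4933, -0.0213, 0.0347]
ee_rot: [0.0, 1.0, 0.023, 0.001]
wrist_force: [-1.7, 0.6, 7.1]
grip_width: 0.382
gripper_force: 60.4
```

Emit:
play_rows --pt "1 -5 -0.2 0 0 0 0" --pt "1 -6 -0.3 0 0 0 0" --pt "1 -6 -0.3 0 0 0 0" --pt "1 -5 -0.2 0.5 0 0 0" --pt "1 0 0 15 0 0 0" --pt "1 0 0 30 0 0 0" --pt "1 0 0 30 0 0 0" --pt "1 0 -30 0 0 0 0.4" --pt "1 0 -46 0 0 0 0.4" --pt "1 0 -48 0 0 0 0" --pt "1 0 -48 0 0 0 0" --pt "1 0 -48 0 0 0 0"

```text
clock: 27.5
tcp_pos: [0.4699, -0.2442, 0.1093]
ee_rot: [0.0, 1.0, 0.03, -0.0]
wrist_force: [0.6, 1.7, -1.1]
grip_width: 0.384
gripper_force: 59.7
```

Emit:
play_rows --pt "1 0 -48 0 0 0 0" --pt "1 0 -48 0 0 0 0" --pt "1 0 -35 0 0 0 0" --pt "1 0 -13 0 0 0 0" --pt "1 0 0 0 0 0 0" --pt "1 0 0 0 0 0 0"

```text
clock: 28.1
tcp_pos: [0.4707, -0.3849, 0.109]
ee_rot: [-0.0, 1.0, 0.03, -0.0]
wrist_force: [0.2, 0.7, -0.4]
grip_width: 0.382
gripper_force: 59.7
```

```bash
python3 - <<'E'
from h import *
s=r.state();print(s['tcp_pos'],s['ee_rot'])
cv2.imwrite("pics/w14.png",r.snapshot("wrist"));tips("wrist",["board_d_mid","rack"])
E
```

```text
[ 0.47072507 -0.38491495  0.10897079] [-4.74741752e-04  9.99549546e-01  3.00076970e-02 -1.29810967e-04]
wrist board_d_mid 0.86 [473.0, -383.0, 106.0]
wrist rack 0.76 [462.0, -294.0, -3.0]
```

Emit:
play_rows --pt "1 -0.8 -2 -20 0 0 0" --pt "1 0 0 -30 0 0 0" --pt "1 0 0 -18 0 0 0" --pt "1 0 0 -6 0 0 0" --pt "1 0 0 -2 0 0 0" --pt "1 0 0 -1 0 0 0" --pt "1 0 0 0 0 0 0"

```text
clock: 28.95
tcp_pos: [0.4704, -0.3884, 0.0329]
ee_rot: [0.0, 1.0, 0.03, 0.0]
wrist_force: [0.3, 0.2, -1.0]
grip_width: 0.383
gripper_force: 59.7
```

Emit:
play_rows --pt "1 0 0.5 -0.8 0 0 0" --pt "-0.2 0 0 0 0 0 0" --pt "-0.2 0 0 0 0 0 0" --pt "-0.2 0 0 10 0 0 0" --pt "-0.2 0 0 30 0 0 0" --pt "-0.2 0 20 40 0 0 0" --pt "-0.2 0 35 30 0 0 0" --pt "-0.2 0 35 30 0 0 0" --pt "-0.2 0 0 30 0 0 0" --pt "-0.2 0 0 0 0 0 0" --pt "-0.2 0 0 0 0 0 0" --pt "-0.2 0 0 0 0 0 0"

```text
clock: 30.15
tcp_pos: [0.4695, -0.298, 0.2008]
ee_rot: [-0.0, 1.0, 0.029, -0.0]
wrist_force: [-1.2, -0.1, -0.0]
grip_width: 0.597
gripper_force: 0.0
```

```bash
python3 - <<'E'
from h import *
print(r.state()['tcp_pos'])
i=r.snapshot("wrist");cv2.imwrite("pics/w15.png",i)
a=rect("wrist",i,395,540,-440,-150,24,2.6)
t=r.snapshot("top")[155:240,105:405]
t=cv2.resize(t,(a.shape[1],int(85*a.shape[1]/300)),interpolation=2)
cv2.imwrite("pics/fin.png",np.vstack([a,t]));print(a.shape,t.shape)
E
```

```text
[ 0.46946745 -0.29798555  0.20076648]
(377, 754, 3) (213, 754, 3)
```

View pics/fin.png

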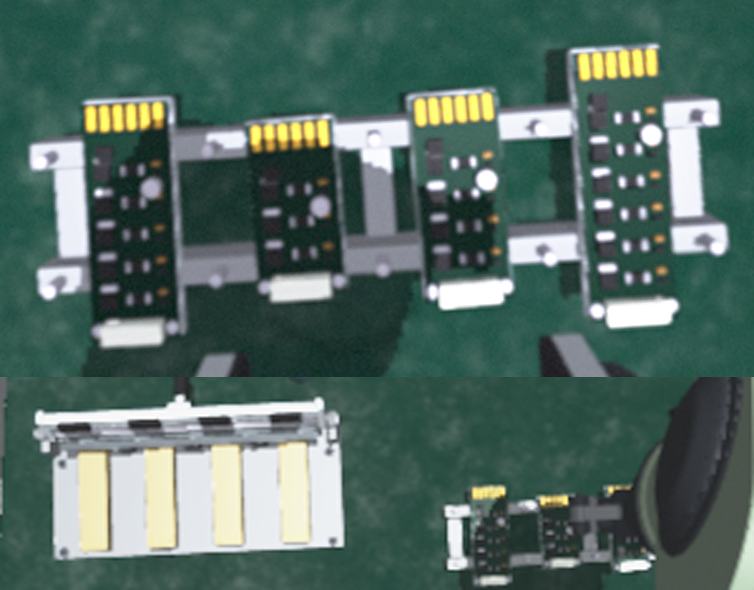

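```bash
python3 -c "
from station import r
print(r.finish_job())"
```

```text
the job is handed in; nothing more can be done
None
```

The clamp bar is open and staying up. All four boards lie in the rack in their original left-to-right order (90, 66, 78 and 102 mm), flat across both rails and within about 2 mm of centre. I handed the job in at about 30 s of robot time.

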